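Vent the vacuum station and unscrew the jar's cap

TASK

On the white vacuum station, press the three keys fully down one at a time, each let up again before the next: first the round key, then the long bar-shaped key, then the small square key. Then unscrew the tight steel cap of the glass jar standing in the station's well (anticlockwise seen from above) until its threads let go, keeping the jar down in the well, and raise the cap straight up. Finish while still holding the cap in the gripper, level, still and clear of the jar, a few centimetres above its mouth, without disturbing the things standing round the station.

Things in the scene. Friction and masses are not known exactly. Their poses are not given: they have to be found in the camera images.
- station: White plastic vacuum station fixed to the worktop, 124 (its x) x 220 (its y) x 45 mm high. Origin: centre of the underside; z up, x front to back, y to its left. Left half, centred at y = +60 mm: a square well 79 mm wide, floor 12 mm above the worktop, holding the jar. Right half, at y = -62 mm: a column of three grey keys 42 mm apart, 8 mm proud; front to back: bar, small square, round.
- key_round_top (a point): Centre of the top of the round key (28 mm diameter), the back one of the column; 53 mm above the worktop when up.
- key_bar_top (a point): Centre of the top of the bar-shaped key (12 mm front to back, 34 mm across), the front one of the column; 53 mm above the worktop when up.
- key_small_top (a point): Centre of the top of the small square key (14 x 14 mm), the middle one of the column; 53 mm above the worktop when up.
- key_round (a joint): Travel of the round key in m: 0 up, 0.005 fully down. A spring returns it; 1.8 N starts it, 4.8 N holds it fully down. Counts as pressed beyond 0.0035 for 0.1 s.
- key_bar (a joint): Travel of the bar key, as for the round key.
- key_small (a joint): Travel of the small square key, as for the round key.
- jar: Loose glass jar, about 0.6 kg, in the well with 1.5 mm play: the square well stops it turning, only its weight holds it down. Body 76 x 76 mm, 80 mm high, then a round neck 45 mm wide up to 109 mm. Origin: centre of the underside; z up, x along the station's x. The neck has three thread ribs, each 60 degrees long and rising 2 mm anticlockwise, with gaps between and a stop at each clockwise end.
- jar_mouth (a point): Centre of the jar's rim, 109 mm above its underside. A sprung rubber seal in the mouth stands up to 6.5 mm above it and presses the closed cap up with about 10 N; this makes the cap tight (some 0.5 N m to turn).
- cap: Loose steel cap, 80 g, round with 16 flats, 64 mm wide, 27 mm high. Origin: centre of its lower edge (closed: 90 mm above the jar's underside, 102 above the worktop), z up. Three lugs inside. Its x axis stands -18 to -4 degrees from the jar's x when closed; turned anticlockwise it rises 2 mm, is free from +38 degrees to a hard stop near +76, and lifts straight off. A 68 degree turn frees it.
- mustard: Bystander: glass jar of pale mustard with a black lid, 65 mm diameter, 94 mm high, behind the jar. Origin: underside.
- salt_shaker: Bystander: salt shaker, 44 mm diameter, 90 mm high, behind the station's middle. Origin: underside.
- garlic: Bystander: garlic bulb, 42 mm wide, 53 mm high, behind the keys. Origin: underside.
- onion: Bystander: onion, 70 mm wide, 93 mm high, right of the keys. Origin: underside.

How it is judged (in metres and radians):
On the way, in this order (a step that is already met when the one before it is completed fails the run):
1. round key pressed, the other two up (value of joint key_round above 0.0035 m and value of joint each of key_bar, key_small below 0.0015 m), for 0.1 s.
2. bar-shaped key pressed, the other two up (value of joint key_bar above 0.0035 m and value of joint each of key_round, key_small below 0.0015 m), for 0.1 s.
3. small square key pressed, the other two up (value of joint key_small above 0.0035 m and value of joint each of key_round, key_bar below 0.0015 m), for 0.1 s.
4. cap turned until its threads let go, still on the neck, jar down in the well (angle between the x axis of cap and the x axis of jar, either way round above 0.64 rad and z of cap in the frame of jar below 0.103 m and z of jar in the frame of station below 0.018 m and angle between jar's own z axis and vertical below 0.1 rad), for 0.1 s.
At the end, for the whole second after the job is handed in: Gripper holds the cap (over 2 N), level within 0.2 rad, still, touching neither jar nor station, lower edge 10 to 80 mm above the jar's rim, axes within 25 mm; jar upright at the bottom of the well (within 6 mm); keys up; bystanders within 30 mm of their places (z of cap in the frame of jar_mouth between 0.01 and 0.08 m and horizontal distance between cap and jar_mouth below 0.025 m and angle between cap's own z axis and vertical below 0.2 rad and linear speed of cap below 0.02 m/s and contact force between cap and the fingers above 2 N and contact force between cap and jar below 0.1 N and contact force between cap and station below 0.1 N and z of jar in the frame of station below 0.018 m and angle between jar's own z axis and vertical below 0.1 rad and value of joint each of key_round, key_bar, key_small below 0.0015 m and distance of each of mustard, salt_shaker, garlic, onion from where it was at the start of the episode below 0.03 m); the arm keeps its last pose, push and grip.
It fails at once if two keys down at once (value of joint each of key_round, key_bar above 0.003 m or value of joint each of key_round, key_small above 0.003 m or value of joint each of key_bar, key_small above 0.003 m).
It fails at once if the jar lifted out of the well (z of jar in the frame of station above 0.027 m).
It fails at once if a bystander knocked over or pushed away (distance of any of mustard, salt_shaker, garlic, onion from where it was at the start of the episode above 0.04 m).
It also fails if it takes over 54 s, if anything falls off the work surface, if the arm or the gripper's body presses on something with over 40 N, if the wrist force passes 120 N, or if a joint passes its speed limit or range.

ROBOT

A 7-joint arm with a two-finger parallel gripper is mounted at the origin on a cart in front of the work surface, level with it; the furniture and walls round the work are solid. World frame = base frame: x ahead of the robot, y to its left, z up, the work surface at z = 0. Lengths are in mm, angles in rad, forces in N, time in s.
With the tool pointing down it reaches from about 400 to 900 mm from the base axis. Payload 5.6 kg.
Tool frame: the origin (TCP) lies midway between the tips of the shut fingers; the grasp point (between the pads) lies 19 mm behind it; z points along the fingers, y is the line along which they close (so a half turn about z gives the same grasp; the last joint's range is limited). The gripper opens to 92 mm and grips with 3 to 60 N. Pads are 20 mm wide; open, the fingers measure 128 mm over their backs; the gripper's body (75 mm by 189 mm) begins 69 mm behind the grasp point.
Start: joints at [1.286, 0.468, -0.012, 1.603, 0.006, 1.071, -0.056], TCP at [155.6, -631.108, 214.592] pointing down, gripper open.
Joint ranges: [-2.53, 2.53], [-0.31, 2.02], [-1.57, 1.55], [0.28, 2.44], [-1.29, 4.43], [0.15, 1.84], [-2.92, 2.92]. Speed limits (rad/s): [2.57, 2.57, 3.14, 3.14, 3.14, 3.14, 3.14].

INTERFACE

Orientations are given as a rotation vector (axis times angle).
In Python, from cell import robot, grip, kin, viewer gives the robot as it stands. Calls block until the motion is done:
- robot.movep(position, orientation): joint-space move of the TCP to a pose.
- robot.servo_line(position, feed=150, rotation=None): straight line of the TCP; rotation=None keeps the orientation; feed is the mean speed in mm/s.
- robot.goto_joints(angles): joint-space move.
- grip(opening, newtons=None): opening from 0.0 (shut) to 1.0 (fully open); newtons is the grip in N (None keeps the last); returns when the fingers have stopped.
- robot.hold(seconds).
- kin.ik(position, orientation): joint angles nearest the present ones, or None.
- robot.observe(): the state.
- viewer.read_camera(name): name is "scene" or "top" or "wrist"; returns the picture (384x512x3 uint8, red, green, blue); there is no depth.
- viewer.camera_info(name): a dict with "camera_matrix" (3x3 intrinsics, pixels), "k1" (the pictures are not rectified: a ray, as slopes to the right and down, at radius r is drawn at 1 + k1 r^2 times it, then the intrinsics apply), "R" (3x3) and "t" (3): a world point X has camera coordinates R X + t. Camera axes: x right, y down, z forward; pixel columns grow to the right and rows downward; lengths in mm; the calibration is good to about 2 mm. A picture is of the moment at which its call begins: read the wrist's pose just before it. camera_info takes no time and is no camera call; for the wrist camera it gives the pose at the moment of the call.
A pose or a line that the arm cannot do raises robot.IKError and nothing moves.
- robot.job_done(): hands the job in; it is judged then, once.
Trained networks look in the newest picture that a camera, given by its name, has taken for a name from the list of things; names that differ only in an ending like _2 or _b are one class to them, and where a whole thing is asked for, a point or a joint stands for the part that bears it (a point fixed in the world has none). Each returns a list of dicts, best first, with "confidence" (0 to 1); they miss things now and then, are a little off and sometimes report something else, mostly with a low value. They report only what shows in the picture. A call takes as long as a camera call.
- viewer.silhouettes(name, camera): "mask" (384x512 bool, what is visible of it).
- viewer.pinpoint(name, camera): "at" ([x, y, z] in mm, in the coordinates of the camera as it stood for that picture, good to about 4 mm: a listed point, or the origin of a listed thing).
The state is a dict: "t": time; "joints": joint angles; "joint_velocities": joint speeds; "joint_torque": joint torques, N m; "tcp_pos": TCP position; "tcp_rot": TCP orientation; "contact_force": force on the tool from outside, world axes, zero at the start; "wrist_torque": the same for the moment, N m; "grip_width": opening from 0.0 (shut) to 1.0 (fully open); "grip_force": force on a finger pad.
Only numpy, scipy, OpenCV 4.12 (cv2) and the standard library are available. Lean on these libraries where they do the work, as an engineer would, in place of code of your own. Each camera call takes 0.05 s, during which the arm holds its last target. There are 200 camera calls.

## Working session

There is one attempt and no reset: what is moved stays moved. The work goes in short steps, each a Python script; the robot and the scene stay as the last script left them, time stands still between calls to the robot, and variables do not carry over. Pictures are saved under pics/ and viewed, at most 10 in all, crops included, and the job is handed in when it is done.

```bash
ls; mkdir -p pics; cat > h.py <<'E'
import numpy as np, cv2
from cell import robot, grip, kin, viewer
def shot(cam,name=None):
    info=viewer.camera_info(cam); im=viewer.read_camera(cam)
    if name: cv2.imwrite(f'pics/{name}.png',cv2.cvtColor(im,cv2.COLOR_RGB2BGR))
    return info,im
def toworld(info,p): return np.array(info["R"]).T@(np.array(p)-np.array(info["t"]))
def proj(info,X):
    c=np.array(info["R"])@np.array(X,float)+np.array(info["t"]); s=c[:2]/c[2]; s=s*(1+info["k1"]*(s@s))
    K=np.array(info["camera_matrix"]); return (K@np.r_[s,1])[:2]
def ray(info,uv):
    K=np.array(info["camera_matrix"]); d=(np.linalg.inv(K)@np.r_[uv,1])[:2]; s=d.copy()
    for _ in range(20): s=d/(1+info["k1"]*(s@s))
    R=np.array(info["R"]); return -R.T@np.array(info["t"]), R.T@np.r_[s,1]
def atz(info,uv,z):
    o,d=ray(info,uv); return o+d*(z-o[2])/d[2]
E
python3 - <<'E'
from h import *
np.set_printoptions(precision=1,suppress=True)
ims=[]
for c in ["scene","top"]:
    info,im=shot(c); ims.append(im)
    print(c,info["k1"],toworld(info,[0,0,0]))
    for n in ["station","key_round_top","key_bar_top","key_small_top","jar","jar_mouth","cap","mustard","salt_shaker","garlic","onion"]:
        for r in viewer.pinpoint(n,c)[:2]: print(n,round(r["confidence"],2),toworld(info,r["at"]))
cv2.imwrite('pics/a.png',cv2.cvtColor(np.vstack(ims),cv2.COLOR_RGB2BGR)[:, :])
cv2.imwrite('pics/a.png',cv2.resize(cv2.cvtColor(np.hstack(ims),cv2.COLOR_RGB2BGR),(800,300)))
cv2.imwrite('pics/top.png',cv2.cvtColor(ims[1],cv2.COLOR_RGB2BGR))
o=robot.observe();print(o)
E
```

```text
pics
scene -0.09971302621397893 [170.9 163.6 581. ]
station 0.98 [ 524.6 -324.9   -0.5]
key_round_top 0.62 [ 556.  -391.7   58. ]
key_bar_top 0.62 [ 468.7 -374.    52.4]
key_small_top 0.36 [ 511.1 -384.8   53.9]
jar 0.64 [ 531.1 -262.4   10.5]
cap 0.69 [ 531.4 -267.5  101.9]
mustard 0.75 [ 665.4 -279.8   -1.6]
salt_shaker 0.76 [ 642.7 -333.2   -0. ]
garlic 0.53 [ 629.5 -422.7   -1.9]
onion 0.65 [ 559.9 -499.6    1.3]
top -0.05692458717351945 [ 528.5 -384.   954.3]
station 0.7 [ 523.8 -320.1    2.5]
station 0.29 [ 638.1 -332.5    0.3]
key_round_top 0.59 [ 555.2 -388.9   50.8]
key_bar_top 0.64 [ 470.4 -372.6   57.2]
key_small_top 0.53 [ 515.7 -383.7   49.4]
jar 0.62 [ 534.9 -264.3   11.3]
jar 0.42 [ 522.3 -320.7    3. ]
jar_mouth 0.7 [ 535.1 -261.5  121.2]
cap 0.81 [ 540.4 -259.7  101.6]
mustard 0.91 [ 666.9 -276.8    1.4]
salt_shaker 0.93 [ 639.9 -334.     1.5]
garlic 0.58 [ 623.5 -422.8    0.2]
garlic 0.37 [ 556.8 -392.7   45.9]
onion 0.97 [ 559.6 -501.9   -0.6]
{'t': 1.2, 'joints': array([ 1.3,  0.5, -0. ,  1.6,  0. ,  1.1, -0.1]), 'joint_velocities': array([-0.,  0., -0., -0.,  0.,  0., -0.]), 'joint_torque': array([ -0. , -52. ,  -0. , -24.4,  -0.1,   0. ,   0. ]), 'tcp_pos': array([ 155.6, -631.1,  214.6]), 'tcp_rot': array([3.1, 0.4, 0. ]), 'contact_force': array([ 0.6, -0.6,  0.4]), 'wrist_torque': array([-0.,  0.,  0.]), 'grip_force': 0.0, 'grip_width': 1.00326558151464}
```

View pics/a.png

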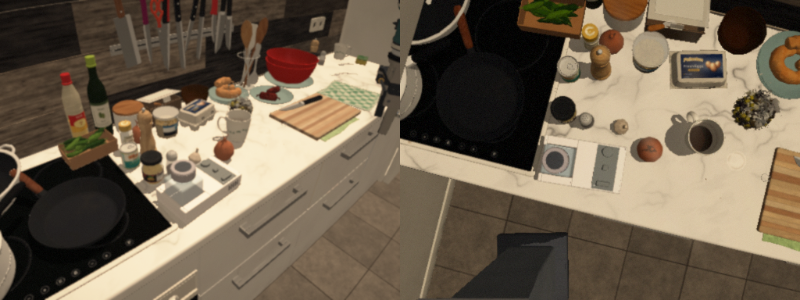

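View pics/top.png

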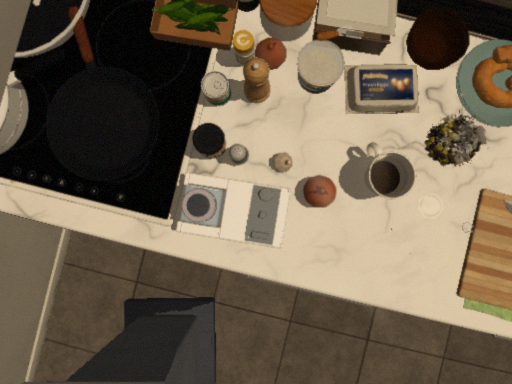

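```bash
cat >> h.py <<'E'
from scipy.spatial.transform import Rotation as Rn
def down(phi):  # tool z down, tool y along world angle phi
    y=np.array([np.cos(phi),np.sin(phi),0]); z=np.array([0,0,-1.]); x=np.cross(y,z)
    return Rn.from_matrix(np.c_[x,y,z]).as_rotvec()
np.set_printoptions(precision=3,suppress=True)
E
python3 - <<'E'
from h import *
names=["station","key_round_top","key_bar_top","key_small_top","jar","jar_mouth","cap"]
robot.movep([490,-325,330],down(-0.2)); 
for i,p in enumerate([[490,-325,330],[500,-270,300]]):
    if i: robot.servo_line(p,feed=200)
    info,im=shot("wrist",f"w{i}"); print("cam",toworld(info,[0,0,0]),info["R"][2],robot.observe()["tcp_pos"])
    for n in names:
        for r in viewer.pinpoint(n,"wrist")[:1]: print(n,round(r["confidence"],2),toworld(info,r["at"]))
    m=viewer.silhouettes("cap","wrist")
    if m: np.save(f"cap{i}",m[0]["mask"]); print(m[0]["confidence"],m[0]["mask"].sum())
    import pickle; pickle.dump((info,im),open(f"w{i}.pkl","wb"))
o=robot.observe();print(o["t"],o["joints"])
E
python3 -c "
import cv2,numpy as np
cv2.imwrite('pics/w.png',cv2.resize(np.hstack([cv2.imread('pics/w0.png'),cv2.imread('pics/w1.png')]),(800,300)))"
```

```text
cam [ 503.596 -252.989  499.819] [-0.056 -0.262 -0.964] [ 488.869 -326.682  329.373]
station 0.81 [ 525.539 -322.635    0.51 ]
key_round_top 0.79 [ 555.246 -390.784   52.702]
key_small_top 0.67 [ 513.587 -382.852   51.503]
jar_mouth 0.43 [ 473.429 -373.624   54.846]
cap 0.88 [ 535.336 -258.239   99.413]
0.7 2774
cam [ 514.344 -196.553  470.754] [-0.053 -0.263 -0.963] [ 500.042 -271.51   300.67 ]
station 0.6 [ 528.313 -325.147    0.165]
key_round_top 0.69 [ 554.803 -388.362   54.875]
key_bar_top 0.75 [ 473.338 -375.989   53.421]
key_small_top 0.51 [ 514.732 -383.187   52.363]
cap 0.72 [ 537.907 -260.228  101.292]
0.72 2904
4.275 [ 0.786  0.291 -0.43   1.685  0.129  1.193  0.124]
```

View pics/w.png

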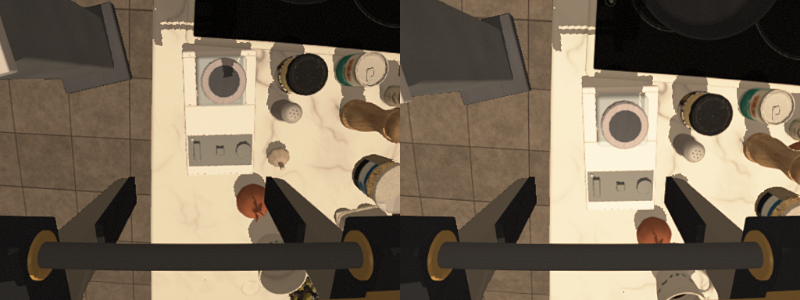

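```bash
cat > keys.py <<'E'
from h import *
import sys
yaw=-0.18; c=np.array([513.8,-382.8]); ex=np.array([np.cos(yaw),np.sin(yaw)])
rv=down(yaw)
grip(0.0,20)
for n,s in [("round",42),("bar",-42),("small",0)]:
    p=c+s*ex
    if n=="round": robot.movep([*p,75],rv)
    else: robot.servo_line([*p,70],feed=120)
    robot.servo_line([*p,60],feed=60); robot.hold(0.2)
    o=robot.observe(); f0=o["contact_force"][2]; z=56; log=[]
    while z>43:
        robot.servo_line([*p,z],feed=30); o=robot.observe(); f=o["contact_force"][2]-f0
        log.append((z,round(o["tcp_pos"][2],1),round(f,1)))
        if f>9: break
        z-=1
    robot.hold(0.3); o=robot.observe()
    print(n,log[-7:],o["tcp_pos"],o["contact_force"],o["t"])
    robot.servo_line([*p,70],feed=80); robot.hold(0.1)
E
python3 keys.py
```

```text
round [(53, np.float64(53.2), np.float64(1.4)), (52, np.float64(52.2), np.float64(3.0)), (51, np.float64(51.1), np.float64(2.7)), (50, np.float64(50.1), np.float64(3.0)), (49, np.float64(49.1), np.float64(4.3)), (48, np.float64(48.5), np.float64(7.2)), (47, np.float64(48.4), np.float64(11.2))] [ 555.318 -390.419   48.39 ] [-2.401  1.474 12.475] 10.075
bar [(53, np.float64(53.2), np.float64(2.0)), (52, np.float64(52.2), np.float64(2.0)), (51, np.float64(51.1), np.float64(2.8)), (50, np.float64(50.1), np.float64(4.2)), (49, np.float64(49.1), np.float64(4.1)), (48, np.float64(48.4), np.float64(6.4)), (47, np.float64(48.3), np.float64(13.8))] [ 472.66  -375.412   48.34 ] [-1.957  2.67  12.491] 14.8167
small [(53, np.float64(53.2), np.float64(2.4)), (52, np.float64(52.2), np.float64(3.4)), (51, np.float64(51.1), np.float64(3.4)), (50, np.float64(50.1), np.float64(4.3)), (49, np.float64(49.1), np.float64(4.8)), (48, np.float64(48.5), np.float64(7.5)), (47, np.float64(48.4), np.float64(13.0))] [ 514.002 -382.92    48.354] [-1.82   1.79  13.069] 19.2083
```

```bash
cat > look.py <<'E'
from h import *; import pickle
rv=down(-0.18)
robot.servo_line([513.8,-382.8,175],feed=250)
for i,p in enumerate([[534,-290,172],[505,-262,172]]):
    robot.servo_line(p,feed=250)
    if i==0: grip(1.0,20)
    robot.hold(0.25)
    info,im=shot("wrist",f"c{i}"); pickle.dump((info,im),open(f"c{i}.pkl","wb"))
    for n in ["cap","jar"]:
        for r in viewer.pinpoint(n,"wrist")[:1]: print(n,round(r["confidence"],2),toworld(info,r["at"]))
    m=viewer.silhouettes("cap","wrist")
    if m:
        np.save(f"capm{i}",m[0]["mask"]); ys,xs=np.where(m[0]["mask"]); print(m[0]["confidence"],m[0]["mask"].sum(),xs.min(),xs.max(),ys.min(),ys.max())
print(robot.observe()["t"])
E
python3 look.py
python3 - <<'E'
import cv2,numpy as np
L=[]
for i in (0,1):
    im=cv2.imread(f'pics/c{i}.png'); m=np.load(f'capm{i}.npy'); ys,xs=np.where(m); cy,cx=int(ys.mean()),int(xs.mean())
    y0,x0=max(cy-65,0),max(cx-65,0); print(x0,y0)
    L.append(cv2.resize(im[y0:y0+130,x0:x0+130],(400,400),interpolation=cv2.INTER_CUBIC))
cv2.imwrite('pics/cc.png',np.hstack(L))
E
```

```text
cap 0.65 [ 535.92  -258.468  100.271]
0.92 7184 203 298 124 220
cap 0.66 [ 537.013 -256.603   98.589]
jar 0.97 [ 533.899 -263.63    11.828]
0.75 7064 252 345 155 250
23.4333
185 107
232 137
```

View pics/cc.png

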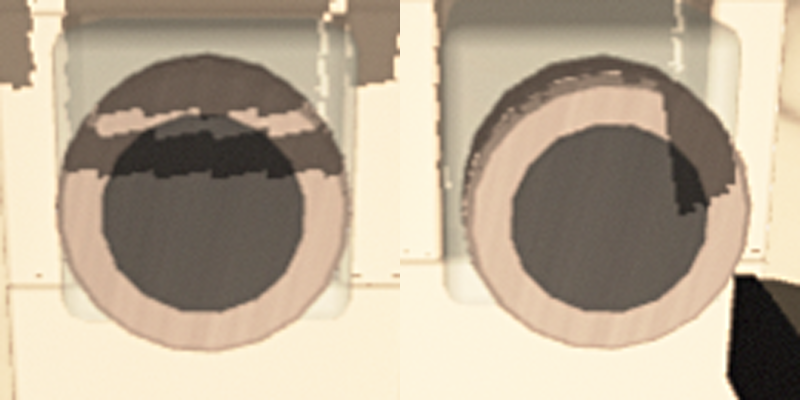

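```bash
cat > fit.py <<'E'
from h import *; import pickle
from scipy.ndimage import map_coordinates, gaussian_filter
from scipy.optimize import differential_evolution as DE
V=[]
for i in (0,1):
    info,im=pickle.load(open(f"c{i}.pkl","rb")); g=gaussian_filter(np.log(im.astype(float).mean(2)+10),0.7); V.append((info,g))
def poly(r,phi,n=24):  # r=apothem
    a=np.arange(17)*np.pi/8+phi+np.pi/16; v=np.c_[np.cos(a),np.sin(a)]*r/np.cos(np.pi/16)
    t=np.linspace(0.02,0.98,n)[:,None]; return np.vstack([v[k]*(1-t)+v[k+1]*t for k in range(16)])
def P(info,X):
    c=X@np.array(info["R"]).T+np.array(info["t"]); s=c[:,:2]/c[:,2:]; s=s*(1+info["k1"]*(s**2).sum(1,keepdims=True))
    K=np.array(info["camera_matrix"]); return np.c_[s,np.ones(len(s))]@K.T
def edge(info,g,x,y,z,r,phi):
    q=[P(info,np.c_[poly(r+d,phi)+[x,y],np.full(384,z)]) for d in (-.5,.5)]
    a,b=[map_coordinates(g,[u[:,1],u[:,0]],order=1) for u in q]
    return np.clip(b-a,-.3,.3)
def cost(p,full=False):
    x,y,z,r1,r2,phi=p
    s=[edge(i,g,x,y,z,r1,phi).mean() for i,g in V]
    s+=[abs(edge(i,g,x,y,z,r2,phi)).mean() for i,g in V]
    return -sum(s)
if __name__=="__main__":
    B=[(525,548),(-272,-248),(115,142),(19,26),(28,35),(-np.pi/16,np.pi/16)]
    for sd in (0,1): 
        r=DE(cost,B,seed=sd,maxiter=150,popsize=12,tol=1e-6); print(r.x,r.fun, np.degrees(r.x[5]))
    for ph in np.linspace(-np.pi/16,np.pi/16,13): print(round(np.degrees(ph),1),round(cost([*r.x[:5],ph]),3),end="; ")
    C=[]
    for i in (0,1):
        im=cv2.imread(f"pics/c{i}.png"); big=cv2.resize(im,None,fx=3,fy=3,interpolation=cv2.INTER_CUBIC)
        for rr in r.x[3:5]:
            q=P(V[i][0],np.c_[poly(rr,r.x[5],4)+r.x[:2],np.full(64,r.x[2])])
            for u in q: cv2.circle(big,(int(u[0]*3+1),int(u[1]*3+1)),1,(0,255,0),-1)
        m=np.array(P(V[i][0],r.x[None,:3])[0]*3,int); C.append(big[m[1]-200:m[1]+200,m[0]-200:m[0]+200])
    cv2.imwrite("pics/fit.png",np.hstack(C))
E
python3 fit.py
```

```text
[ 534.689 -261.7    128.598   21.484   31.427    0.164] -0.8867593539903076 9.395199110626502
[ 534.689 -261.699  128.602   21.482   31.427    0.164] -0.8867596821239454 9.39535059768901
-11.2 -0.885; -9.4 -0.883; -7.5 -0.881; -5.6 -0.878; -3.8 -0.874; -1.9 -0.873; 0.0 -0.872; 1.9 -0.873; 3.7 -0.877; 5.6 -0.881; 7.5 -0.885; 9.4 -0.887; 11.2 -0.885;
```

View pics/fit.png

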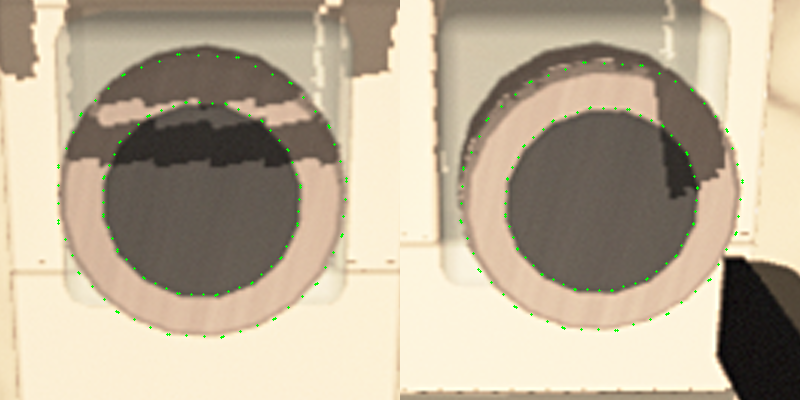

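```bash
cat > grab.py <<'E'
from h import *
p=[534.7,-261.7]; a=np.radians(9.4-45)
robot.servo_line([*p,150],feed=100,rotation=down(a))
robot.servo_line([*p,99.5],feed=80); robot.hold(0.1)
o=robot.observe(); print(o["t"],o["tcp_pos"],o["contact_force"],o["joints"])
if abs(o["contact_force"]).max()<8:
    grip(0.6,60); robot.hold(0.2)
    o=robot.observe(); print(o["t"],o["grip_width"],o["grip_force"],o["tcp_pos"],o["contact_force"],o["wrist_torque"])
E
python3 grab.py
```

```text
24.9083 [ 535.177 -261.821  100.051] [0.28  0.579 0.897] [ 0.623  0.539 -0.294  1.813  0.205  0.819 -0.393]
25.65 0.6959978792134139 59.99987633898854 [ 535.269 -262.076   99.783] [ 2.723 -2.453 -0.39 ] [-0.463 -0.681 -0.009]
```

```bash
cat > turn.py <<'E'
from h import *
p=[534.7,-261.7]; a0=9.4-45; N=10
def yawdeg(o):
    y=Rn.from_rotvec(o["tcp_rot"]).as_matrix()[:,1]; return np.degrees(np.arctan2(y[1],y[0]))
for k in range(1,N+1):
    z=99.5+min(2.0,0.25*k); d=6.9*k
    robot.servo_line([*p,z],feed=0.5 if k<=8 else 5,rotation=down(np.radians(a0+d)))
    if k>8: robot.hold(0.3)
    o=robot.observe(); print(round(o["t"],2),round(yawdeg(o)-a0,1),o["tcp_pos"],o["contact_force"],o["wrist_torque"],round(o["grip_width"],3),round(o["grip_force"],1))
    if abs(o["contact_force"]).max()>40 or o["t"]>40: print("stop");break
E
python3 turn.py
```

```text
25.92 6.8 [ 534.639 -261.537   99.903] [ 0.793 -0.637  1.678] [-0.042 -0.24   0.227] 0.696 60.0
26.18 13.6 [ 534.433 -261.465  100.085] [0.082 1.3   3.599] [0.014 0.021 0.189] 0.69 60.0
26.45 20.4 [ 534.444 -261.546  100.305] [-0.89   1.289  3.12 ] [0.129 0.103 0.121] 0.692 60.0
26.72 27.3 [ 534.571 -261.706  100.567] [-0.995  0.619  4.258] [0.012 0.13  0.056] 0.692 60.0
26.98 34.2 [ 534.717 -261.743  100.792] [-0.236  0.777  4.323] [0.036 0.166 0.031] 0.695 60.0
27.25 41.1 [ 534.804 -261.843  101.039] [-0.663 -0.607  4.983] [-0.117  0.058  0.057] 0.69 60.0
27.52 48.0 [ 534.779 -261.833  101.256] [ 0.114 -0.539  3.599] [-0.131  0.001  0.092] 0.688 60.0
27.78 54.9 [ 534.804 -261.735  101.499] [ 0.256 -0.702  3.448] [-0.11  -0.047  0.062] 0.693 60.0
28.35 62.0 [ 534.819 -261.666  101.554] [ 0.232 -0.221  3.669] [-0.098 -0.22  -0.019] 0.697 60.0
28.92 68.9 [ 534.723 -261.623  101.503] [0.4   0.012 3.789] [ 0.023 -0.213 -0.072] 0.694 60.0
```

```bash
cat > lift.py <<'E'
from h import *
p=[534.7,-261.7]
for z in (102.5,104,105.5):
    robot.servo_line([*p,z],feed=10); robot.hold(0.2)
    o=robot.observe(); print(round(o["t"],2),o["tcp_pos"],o["contact_force"],o["wrist_torque"],round(o["grip_width"],3))
info,im=shot("wrist","l0")
for c in ("wrist","scene"):
    info,im=shot(c,"l_"+c)
    for n in ("cap","jar"):
        for r in viewer.pinpoint(n,c)[:1]: print(c,n,round(r["confidence"],2),toworld(info,r["at"]))
E
python3 lift.py; python3 -c "
import cv2,numpy as np
a=cv2.imread('pics/l_wrist.png');b=cv2.imread('pics/l_scene.png')
b=cv2.resize(b[190:290,190:323],(512,384),interpolation=cv2.INTER_CUBIC)
cv2.imwrite('pics/l.png',cv2.resize(np.hstack([a,b]),(800,300)))"
```

```text
29.37 [ 534.677 -261.634  102.358] [ 1.015 -0.013  1.759] [-0.032 -0.363  0.019] 0.689
29.87 [ 534.414 -261.676  103.785] [-0.27   0.282 -0.464] [ 0.023 -0.151  0.025] 0.696
30.37 [ 534.691 -261.719  105.489] [ 0.227 -0.055 -0.729] [ 0.005 -0.162 -0.019] 0.694
wrist cap 0.64 [ 535.247 -259.805  103.592]
wrist jar 0.59 [ 533.207 -263.01    12.699]
scene cap 0.59 [ 534.149 -262.438  104.854]
scene jar 0.66 [ 534.775 -263.992   13.642]
```

View pics/l.png

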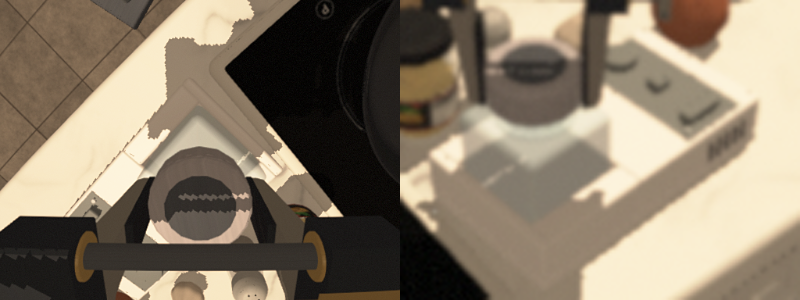

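The pull after the lift is only the cap's weight (0.7 N), so the threads have let go and the jar has stayed down in the well. I'll raise the cap now.

```bash
cat > fin.py <<'E'
from h import *
p=[534.7,-261.7]
robot.servo_line([*p,125],feed=30); robot.servo_line([*p,155],feed=50); robot.hold(0.5)
o=robot.observe(); print(round(o["t"],2),o["tcp_pos"],o["contact_force"],round(o["grip_width"],3),o["grip_force"])
for c in ("wrist","scene"):
    info,im=shot(c,"f_"+c)
    for n in ("cap","jar","jar_mouth"):
        for r in viewer.pinpoint(n,c)[:1]: print(c,n,round(r["confidence"],2),toworld(info,r["at"]))
E
python3 fin.py; python3 -c "
import cv2
b=cv2.imread('pics/f_scene.png');cv2.imwrite('pics/f.png',cv2.resize(b[160:290,180:340],(640,520),interpolation=cv2.INTER_CUBIC))"
```

```text
32.77 [ 534.668 -261.681  154.921] [-1.192 -0.039 -0.646] 0.693 59.99965226277709
wrist cap 0.77 [ 533.934 -262.141  155.236]
wrist jar 0.64 [ 535.164 -266.277    8.607]
scene cap 0.74 [ 532.527 -262.443  153.503]
scene jar 0.93 [ 537.505 -266.452   11.959]
scene jar_mouth 0.61 [ 533.993 -265.921  119.343]
```

View pics/f.png

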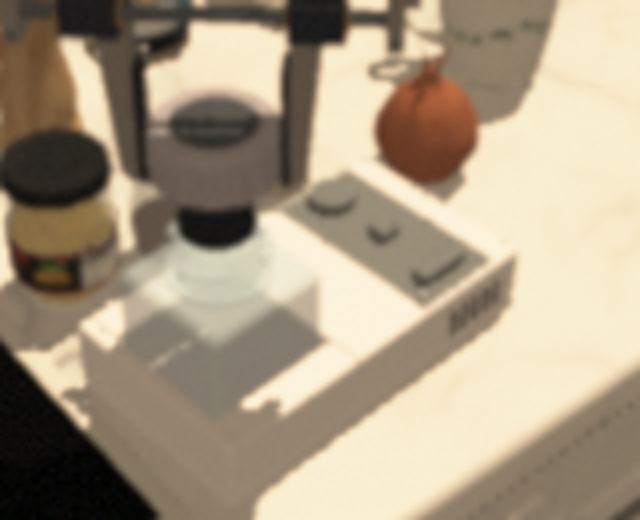

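The cap (around pixel 215,150) is held level above the black seal in the jar's mouth (215,225). The jar is seated in the well, and the keys are up.

```bash
python3 -c "
from cell import robot
print(robot.job_done())"
```

```text
the job is handed in; nothing more can be done
None
```

I pressed the round, bar and small keys in that order, then unscrewed the cap and handed the job in at about 33 s; the cap is held level about 34 mm above the jar's mouth with the jar still in its well, and no verdict came back.

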